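Take in the price slate at closing time

TASK

The eclairs are sold out: take in the black price slate left lying in the empty narrow steel tray on the white display stand. The tray's rims leave no room for fingers beside it, so slide it out over the tray's open front end, towards the robot, until about a third of it overhangs while it still lies in the tray, then pinch the overhanging end by its two long edges and lift it away. Lay it flat in the open label drawer of the wooden unit, setting it down low rather than dropping it, push the drawer fully shut, and leave the tartlets and the jar where they stand.

Things in the scene. Friction and masses are not known exactly. Their poses are not given: they have to be found in the camera images.
- slate: Plain black price slate, a rigid plate 150 long (x) x 60 wide (y) x 3 mm thick, about 75 g; origin at the centre of its underside. It starts flat on the tray's floor, long axis along the tray, centre 85 to 130 mm behind the open end. A fingertip pressed on it with 5 to 20 N drags it along (friction on the tray about 0.3). With under half of it overhanging it stays lying.
- slate_front (a point): Middle of the slate's short end towards the robot, on its underside: 75 mm from the slate's origin along the slate's -x.
- tray: Narrow stainless tray, 215 long (x) x 78 mm wide (y), 2 mm sheet, rims 14 mm high on both sides and the back, no rim at the front end; 74 mm between the rims. It lies on the stand and does not move. Origin under the middle of its open end, at the stand's top; x points from there to its back, away from the robot, within 0.2 rad of world x.
- tray_edge (a point): Middle of the edge of the tray's open front end, on its floor (82 mm above the counter), 4 to 10 mm in front of the stand's front edge; axes as the tray's.
- stand: White acrylic display stand, a sheet folded down at both sides: 380 deep (x) x 400 wide (y) x 80 mm high, 6 mm thick, open underneath to front and back; fixed. Origin at the centre of its underside; x points from its front to its back, within 0.15 rad of world x. It stands on the robot's left or right, the drawer unit on the other side.
- unit: Low dark wooden label-drawer unit on the counter, fixed: 300 deep x 210 wide x 72 mm high. Origin at counter level under the middle of its carcass front; x points from its front to its back (within 0.15 rad of world x).
- drawer (a joint): Opening of the unit's single drawer in m: 0 is fully shut, grows as it slides out along the unit's -x; starts 0.18 to 0.21 out, stop at 0.24. It slides with about 2 N of friction and stays where it is left; no latch or spring.
- drawer_floor (a point): Middle of the line where the drawer's inner floor meets its front (moves with the drawer), 15 mm above the counter; axes as the unit's. The floor runs 270 mm from here along x and 85 mm to each side; side walls 35 mm high. The front is 12 mm thick, its top 69 mm above the counter. The part slid out is open from above, the rest is under the unit's top.
- drawer_handle (a point): Middle of the steel bow handle on the drawer's front: a bar of 8 mm diameter, 90 mm long along the unit's y, centred 18 mm in front of the front's outer face, 40 mm above the counter. The drawer can be pushed shut against the bar; shut, this point is 30 mm in front of the carcass front.
- tartlet_a: Bystander: lemon tartlet with meringue, 84 mm across, 46 mm high, loose on the stand near its -y side. Origin under its centre.
- tartlet_b: Bystander: a second tartlet of the same kind, near the stand's +y side.
- jar: Bystander: amber glass jar, 68 mm across, 85 mm high, loose on top of the drawer unit near its front. Origin under its centre.
Things that resemble listed ones, but are neither listed nor needed, are in the scene too. Of the things shaped like the slate, the black one is meant.

How it is judged:
By the outcome, as a careful person would: the job done as asked, in the order asked, and still so for the second after the job is handed in, with the robot touching nothing.
It also fails if it takes over 70 s, if anything falls off the work surface, if the arm or the gripper's body presses on something with over 40 N, if the wrist force passes 120 N, or if a joint passes its speed limit or range.

ROBOT

A 7-joint arm with a two-finger parallel gripper is mounted at the origin on the work surface. World frame = base frame: x ahead of the robot, y to its left, z up, the work surface at z = 0. Lengths are in m, angles in rad, forces in N, time in s.
With the tool pointing down it reaches from about 0.425 to 0.825 m from the base axis. Payload 3.6 kg.
Tool frame: the origin (TCP) lies at the very end of the fingers, on their centre line; the grasp point (between the pads) lies 19 mm behind it (env.pinch_z is the z of the grasp point in the tool frame, in m); z points along the fingers, y is the line along which they close (so a half turn about z gives the same grasp; the last joint's range is limited). The gripper opens to 93 mm and grips with 3 to 60 N. Pads are 15 mm wide; open, the fingers measure 128 mm over their backs; the gripper's body (75 mm by 188 mm) begins 65 mm behind the grasp point.
Start: joints at [1.127, 0.615, -0.013, 1.423, 0.008, 1.103, -0.04], TCP at [0.264, -0.594, 0.219] pointing down, gripper open.
Joint ranges: [-3.12, 3.12], [-0.3, 2.06], [-1.34, 1.32], [0.26, 2.42], [-1.36, 4.5], [0.01, 1.98], [-2.84, 2.84]. Speed limits (rad/s): [2.79, 2.79, 3.14, 3.14, 3.14, 3.14, 3.14].

INTERFACE

Orientations are given as a unit quaternion [w, x, y, z].
In Python, from bench import env, eyes gives the robot as it stands.
- The arm moves only by the tool carry_out, never from a script. Its argument "increments" is a list that holds one entry, the list of rows, each a list of 7 numbers: the closure, from -1 (fully open) to 1 (shut), then the shift along the tool's x, y, z in units of 50 mm (1.0 is 50 mm), then the turn, a rotation vector about the tool's x, y, z in units of 8 degrees (1.0 is 8 degrees). In form: [[[grip, tx, ty, tz, ax, ay, az], ...]]. A call has 1 to 12 rows; each row is the pose to reach, as a shift and turn from the pose commanded when the call began, along the tool's axes at that moment; what a row does not reach only later rows make up. A row lasts 1/10 s, in which the tool goes at most 50 mm and 8.59 degrees, less where a joint would pass 70% of its speed; a pose out of reach is approached as far as the arm can. A call with a gripper value outside its range is refused whole. The fingers move at their own pace and stop on an object; "force" is the grip in N (left out, the last holds). Time passes only in rows, so rows that repeat a pose let the fingers close. It gives the time, the measured TCP pose, the force, the opening and the grip force at its end, in the units of the state.
- env.sense(): the state, without advancing time (a new reading comes with each control period).
- eyes.grab_frame(name): name is "scene" or "side" or "wrist"; returns the picture (400x640x3 uint8, red, green, blue); there is no depth.
- eyes.camera_model(name): a dict with "camera_matrix" (3x3 intrinsics, pixels), "k1" (the pictures are not rectified: a ray, as slopes to the right and down, at radius r is drawn at 1 + k1 r^2 times it, then the intrinsics apply), "cam_to_world" (4x4, takes a point from camera to world coordinates). Camera axes: x right, y down, z forward; pixel columns grow to the right and rows downward; lengths in m; the calibration is good to about 2 mm. A picture is of the moment at which its call begins: read the wrist's pose just before it. camera_model takes no time and is no camera call; for the wrist camera it gives the pose at the moment of the call.
- env.job_done(): hands the job in; it is judged then, once.
The state is a dict: "time": time; "q": joint angles; "joint_vel": joint speeds; "joint_torque": joint torques, N m; "eef_pos": TCP position; "orientation": TCP orientation; "wrist_force": force on the tool from outside, world axes, zero at the start; "ft_torque": the same for the moment, N m; "opening": finger opening in m; "grasp_force": force on a finger pad.
Only numpy, scipy, OpenCV 4.12 (cv2) and the standard library are available. Lean on these libraries where they do the work, as an engineer would, in place of code of your own. Each camera call takes 0.05 s, during which the arm holds its last target. There are 200 camera calls.

## Working session

There is one attempt and no reset: what is moved stays moved. The work goes in short steps, Python scripts to look and compute and a tool call to move; the robot and the scene stay as the last step left them, time stands still between calls to the robot, and variables do not carry over. Pictures are saved under pics/ and viewed, at most 13 in all, crops included, and the job is handed in when it is done.

Besides the shell and the picture viewer there is one more tool, called after "Request:" as a command line: name --argument value ..., lists and objects as JSON in quotes. carry_out: Moves the arm, as the interface text tells. Its arguments: {"type":"object","properties":{"increments":{"type":"array"},"force":{"type":"number"}},"required":["increments"]}

```bash
ls; mkdir -p pics
cat > h.py <<'E'
import numpy as np, cv2
from bench import env, eyes
from scipy.spatial.transform import Rotation as R
def cam(n):
    m=eyes.camera_model(n); return np.array(m["camera_matrix"]),m["k1"],np.array(m["cam_to_world"])
def ray(m,uv):
    K,k1,T=m; d=np.array([(uv[0]-K[0,2])/K[0,0],(uv[1]-K[1,2])/K[1,1]]); s=d.copy()
    for _ in range(20): s=d/(1+k1*(s@s))
    return T[:3,3],T[:3,:3]@np.array([s[0],s[1],1])
def at_z(m,uv,z):
    o,d=ray(m,uv); return o+d*(z-o[2])/d[2]
def proj(m,p):
    K,k1,T=m; c=T[:3,:3].T@(np.asarray(p)-T[:3,3]); s=c[:2]/c[2]; s=s*(1+k1*(s@s)); return K[:2,:2]@s+K[:2,2]
def save(n,f):
    im=eyes.grab_frame(n); cv2.imwrite('pics/'+f,im[:,:,::-1]); return im
def Rt(q): return R.from_quat([q[1],q[2],q[3],q[0]])
def rel(pos,Rm=None):
    """row numbers to reach pos (and rotation matrix) from present pose"""
    s=env.sense(); r=Rt(s["orientation"]); t=r.inv().apply(np.asarray(pos)-s["eef_pos"])/0.05
    a=np.zeros(3) if Rm is None else np.degrees((r.inv()*R.from_matrix(Rm)).as_rotvec())/8
    return np.round(np.r_[t,a],3)
E
python3 - <<'E'
from h import *
a=save("scene","s0.png"); b=save("side","d0.png")
print({k:np.round(v,3) for k,v in env.sense().items()}, env.pinch_z)
for n in("scene","side","wrist"):
    print(n,[np.round(x,3).tolist() for x in cam(n)])
E
```

```text
pics
{'time': np.float64(0.1), 'q': array([ 1.127,  0.616, -0.013,  1.425,  0.008,  1.103, -0.04 ]), 'joint_vel': array([-0.001, -0.001, -0.001, -0.004, -0.   , -0.001,  0.001]), 'joint_torque': array([ 2.0000e-03, -4.6004e+01,  2.1000e-01, -1.6624e+01, -6.1000e-02,
        1.7000e-02,  0.0000e+00]), 'eef_pos': array([ 0.263, -0.593,  0.218]), 'orientation': array([-0.001,  0.978,  0.207, -0.   ]), 'wrist_force': array([ 0.669, -0.188, -0.266]), 'ft_torque': array([-0.068, -0.005,  0.005]), 'grasp_force': np.float64(0.0), 'opening': np.float64(0.093)} -0.0188
scene [[[388.452, 0.0, 316.751], [0.0, 388.452, 199.641], [0.0, 0.0, 1.0]], -0.03, [[0.197, 0.547, -0.814, 1.441], [0.98, -0.121, 0.156, -0.187], [-0.013, -0.829, -0.56, 0.716], [0.0, 0.0, 0.0, 1.0]]]
side [[[417.732, 0.0, 317.958], [0.0, 417.732, 195.114], [0.0, 0.0, 1.0]], 0.015, [[-0.887, -0.349, 0.303, 0.146], [-0.462, 0.658, -0.595, 0.74], [0.008, -0.668, -0.744, 1.009], [0.0, 0.0, 0.0, 1.0]]]
wrist [[[299.497, 0.0, 317.048], [0.0, 299.497, 205.087], [0.0, 0.0, 1.0]], 0.013, [[0.405, -0.884, -0.232, 0.327], [-0.914, -0.392, -0.1, -0.565], [-0.002, 0.253, -0.967, 0.384], [0.0, 0.0, 0.0, 1.0]]]
```

View pics/s0.png

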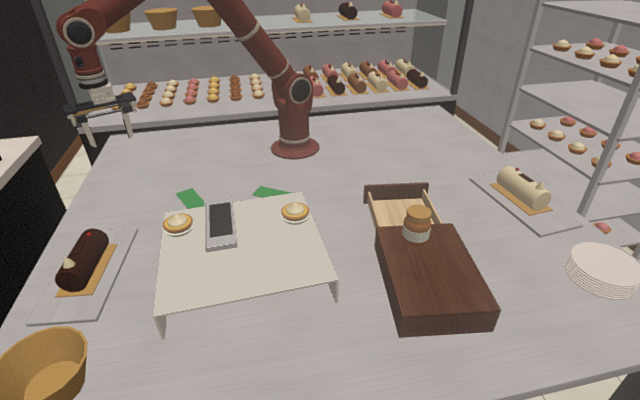

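View pics/d0.png

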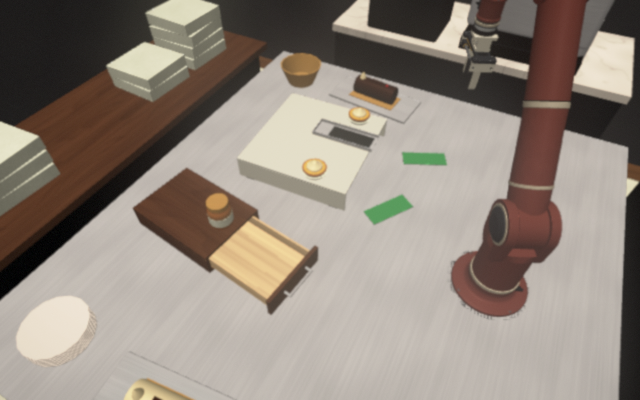

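Scene view: the stand is at (240,245), with the black slate in the steel tray at (221,220). The drawer unit is at (430,270), the open drawer at (400,205) and the jar at (417,222). 

Candidates shaped like the slate:
- the black plate in the tray, at scene (221,220) and side (352,137)
- green cards on the counter, at (190,199) and (270,192)

I choose the black one in the tray and will check it in a close crop.

Run:
```python
import cv2,numpy as np
s=cv2.imread('pics/s0.png'); d=cv2.imread('pics/d0.png')
def crop(im,x,y,w,h,k):
    c=cv2.resize(im[y:y+h,x:x+w],None,fx=k,fy=k,interpolation=cv2.INTER_CUBIC)
    for u in range(-(-x//10)*10,x+w,10):
        cv2.putText(c,str(u),((u-x)*k+k//2,8),0,.3,(0,0,255),1); cv2.line(c,((u-x)*k+k//2,10),((u-x)*k+k//2,14),(0,0,255),1)
    for v in range(-(-y//10)*10,y+h,10):
        cv2.putText(c,str(v),(0,(v-y)*k+k//2+3),0,.3,(0,0,255),1); cv2.line(c,(20,(v-y)*k+k//2),(24,(v-y)*k+k//2),(0,0,255),1)
    return c
o=np.zeros((600,800,3),np.uint8)
for c,x,y in((crop(s,190,190,60,65,5),0,0),(crop(d,305,95,90,65,5),310,0),(crop(s,355,175,100,65,4),0,330),(crop(d,205,210,120,90,3),410,330)):
    h,w=c.shape[:2]; h=min(h,600-y); w=min(w,800-x); o[y:y+h,x:x+w]=c[:h,:w]
cv2.imwrite('pics/c1.png',o)
```

```text
(no output)
```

View pics/c1.png

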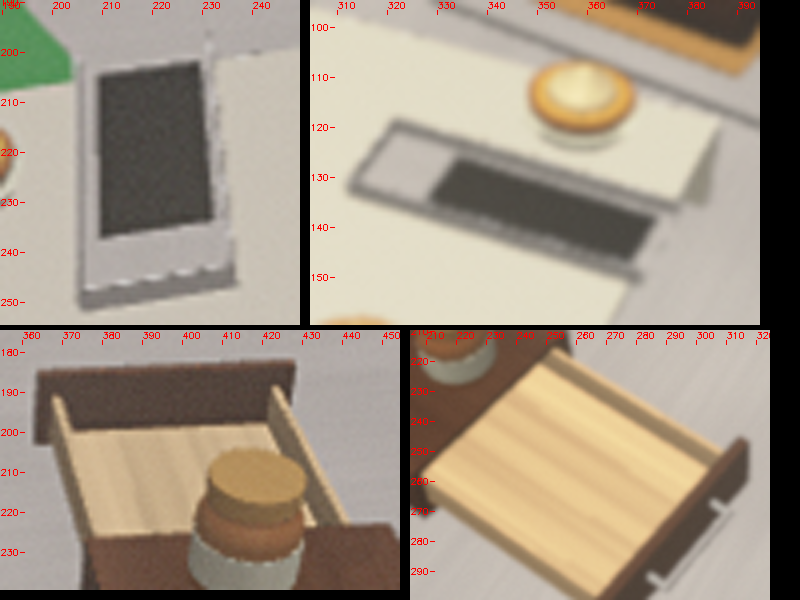

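The crop confirms a plain black plate in the steel tray, with its side-view corners near (334,126), (374,138), (369,147) and (329,134). The drawer's inner front floor corners are at scene (373,200) and (424,198). Next I'll fit model poses to both views.

```bash
cat > fit.py <<'E'
from h import *
from scipy.optimize import least_squares
S,D=cam("scene"),cam("side")
def P(p,l): # planar pose p=(x,y,yaw)
    c,s=np.cos(p[2]),np.sin(p[2]); return np.array([p[0]+c*l[0]-s*l[1],p[1]+s*l[0]+c*l[1],l[2]])
def fit(obs,p0,loc=lambda p,l:l):
    f=lambda p:np.concatenate([proj(m,P(p,loc(p,l)))-uv for m,l,uv in obs])
    r=least_squares(f,p0,loss='soft_l1'); print(np.round(r.x,4),"res",np.round(r.fun.reshape(-1,2),1).tolist()); return r.x
h,w=.075,.03
# slate: robot end = -x ; world y left
sl=fit([(S,(-h,-w,.085),(209,204.6)),(S,(-h,w,.085),(229.6,201.8)),(S,(h,w,.085),(232.4,233.2)),(S,(h,-w,.085),(209.6,237.2)),
 (D,(h,-w,.085),(333.6,125.6)),(D,(-h,-w,.085),(374,137.6)),(D,(-h,w,.085),(369.2,147.2)),(D,(h,w,.085),(328.6,134.2))],[.6,-.2,0])
tr=fit([(D,(0,-.039,.094),(378.6,136)),(D,(0,.039,.094),(370.6,150.6)),(D,(.215,-.039,.094),(321.6,118.2)),(D,(.215,.039,.094),(312.6,132.6)),
 (S,(.215,.039,.094),(236.4,242.5)),(S,(.215,-.039,.094),(206,248))],[.5,-.2,0])
c=P(tr,(0,0,0)); print("slate in tray",R.from_euler('z',-tr[2]).apply(P(sl,(0,0,0))-c))
L=lambda p,l:(l[0]-p[3],l[1],l[2])
# unit x: drawer_floor at x = -d (outer face = -12-d mm -> handle -30-d)
fl=-.0;
un=fit([(S,(0,-.085,.015),(373.3,199.8)),(S,(0,.085,.015),(424,197.8)),(D,(0,.085,.015),(303.7,254.7)),(D,(0,-.085,.015),(268,299)) if 0 else (D,(-.03,0,.04),(298,280.5)),
 (S,(-.012,-.105,.069),(364,185.1)),(S,(-.012,.105,.069),(428.3,182.6))],[.5,.2,0,.2],L)
print("floor",P(un,(-un[3],0,.015)),"handle",P(un,(-un[3]-.03,0,.04)))
E
python3 fit.py
```

```text
[ 0.5502 -0.288   0.0384] res [[-0.7, -0.9], [-0.3, -1.1], [-0.1, -1.1], [-0.8, -1.4], [-0.4, -0.4], [-0.4, -0.2], [-1.9, 0.8], [-2.5, 1.0]]
[ 0.4597 -0.2864  0.0215] res [[0.1, 0.0], [-0.4, -0.7], [-0.1, -0.1], [-1.2, -1.8], [0.9, -1.5], [-0.8, -2.3]]
slate in tray [ 0.09044815 -0.00359839  0.        ]
[ 1.25    0.1589 -0.1235  0.7797] res [[-4.1, 1.2], [-2.7, 0.4], [-34.4, 49.2], [-0.1, 0.4], [-0.7, -0.1], [0.4, -0.9]]
floor [0.47627148 0.25495881 0.015     ] handle [0.44650012 0.25865555 0.04      ]
```

```bash
sed -i '/^L=lambda/,$d' fit.py
cat >> fit.py <<'E'
dr=fit([(S,(0,-.085,.015),(373.3,199.8)),(S,(0,.085,.015),(424,197.8)),(D,(0,-.085,.015),(303.7,254.7)),(D,(0,.085,.015),(268,299)),(D,(-.03,0,.04),(298,280.5)),
 (S,(-.012,-.105,.069),(364,185.1)),(S,(-.012,.105,.069),(428.3,182.6))],[.47,.25,-.1])
print("handle",P(dr,(-.03,0,.04)))
for m,uv in((S,(376,226)),(D,(257,212))):
    print("carcass front in drawer frame",R.from_euler('z',-dr[2]).apply(at_z(m,uv,.072)-P(dr,(0,0,0))))
print("jar",at_z(S,(416,242),.072), "jar top D",at_z(D,(217,201),.157),"S",at_z(S,(419,213),.157))
for uv,n in(((315,165),'b'),((359,113),'a')): print("tart",n,at_z(D,uv,.11))
E
python3 fit.py
python3 -c "
from h import *
print(rel([.52,-.288,.25],np.array([[0,1,0],[1,0,0],[0,0,-1.]])),rel([.52,-.288,.25],np.diag([1,-1,-1.])))"
```

```text
[ 0.5502 -0.288   0.0384] res [[-0.7, -0.9], [-0.3, -1.1], [-0.1, -1.1], [-0.8, -1.4], [-0.4, -0.4], [-0.4, -0.2], [-1.9, 0.8], [-2.5, 1.0]]
[ 0.4597 -0.2864  0.0215] res [[0.1, 0.0], [-0.4, -0.7], [-0.1, -0.1], [-1.2, -1.8], [0.9, -1.5], [-0.8, -2.3]]
slate in tray [ 0.09044815 -0.00359839  0.        ]
[ 0.4816  0.2554 -0.0988] res [[-3.3, 2.5], [-2.1, 1.0], [1.5, 2.6], [0.1, 4.5], [-1.8, -0.5], [0.0, 1.2], [0.8, -0.5]]
handle [0.45171806 0.25835764 0.04      ]
carcass front in drawer frame [ 0.19355497 -0.11412247  0.072     ]
carcass front in drawer frame [ 0.18248509 -0.10578062  0.072     ]
jar [0.74771043 0.20076773 0.072     ] jar top D [0.72285936 0.20526435 0.157     ] S [0.73908701 0.20044367 0.157     ]
tart b [ 0.57724029 -0.08537871  0.11      ]
tart a [ 0.56305715 -0.38987156  0.11      ]
[ 7.169 -3.503 -0.64  -0.015 -0.009 -8.257] [ 7.169e+00 -3.503e+00 -6.400e-01 -1.600e-02  4.000e-03  2.993e+00]
```

The black slate is about 90 mm behind the tray's open end, which falls within the 85–130 mm given. The drawer opening comes out near 0.19. First I'll move to a hover in front of the tray for a close wrist view.

```bash
python3 -c "
from h import *
r=R.from_euler('z',.03).as_matrix()@np.diag([1,-1,-1.])
print(rel([.44,-.288,.22],r))"
```

```text
[ 5.706e+00 -4.150e+00 -3.800e-02 -1.600e-02  4.000e-03  2.778e+00]
```

Request:
carry_out --increments '[[[1,0.25,-0.2,0,0,0,0.1],[1,0.8,-0.6,0,0,0,0.4],[1,1.5,-1.1,0,0,0,0.8],[1,2.2,-1.6,0,0,0,1.2],[1,2.9,-2.1,0,0,0,1.6],[1,3.6,-2.6,0,0,0,2.0],[1,4.3,-3.1,0,0,0,2.3],[1,4.9,-3.55,0,0,0,2.55],[1,5.4,-3.95,0,0,0,2.7],[1,5.7,-4.15,0,0,0,2.78],[1,5.7,-4.15,0,0,0,2.78],[1,5.7,-4.15,0,0,0,2.78]]]'

```text
time: 1.3
eef_pos: [0.4394, -0.2894, 0.2184]
orientation: [0.0, 1.0, 0.015, -0.001]
wrist_force: [0.0, -0.5, -0.6]
opening: 0.0032
grasp_force: 0.0
```

Run:
```python
from h import *
s=env.sense(); print(s["time"],s["eef_pos"],s["orientation"],s["opening"])
W=cam("wrist"); im=save("wrist","w0.png"); print([x.tolist() if hasattr(x,'tolist') else x for x in W])
print(at_z(W,(317,205),.08))
g=cv2.cvtColor(im,cv2.COLOR_RGB2GRAY)
# dark slate blob
n,l,st,c=cv2.connectedComponentsWithStats((g<75).astype(np.uint8))
for i in range(1,n):
    if st[i,4]>800:
        pts=np.argwhere(l==i)[:,::-1].astype(np.float32); b=cv2.boxPoints(cv2.minAreaRect(pts)); print(st[i],b.round(1).tolist(),[at_z(W,p,.085)[:2].round(4).tolist() for p in b])
```

```text
1.3 [ 0.43940548 -0.28939831  0.21842169] [ 2.45111981e-04  9.99888985e-01  1.48887350e-02 -5.31738458e-04] 0.0032258354563726574
[[[299.49663499934405, 0.0, 317.04764373572806], [0.0, 299.49663499934405, 205.08662662293992], [0.0, 0.0, 1.0]], 0.013486175429528685, [[0.02871561453287287, -0.966764521741688, -0.2540507291537717, 0.5092949633386891], [-0.9995875661459703, -0.02768794387047461, -0.0076207198215846005, -0.2867252689792277], [0.0003332992245788562, 0.2541647836852876, -0.9671608716474402, 0.38450349625285624], [0.0, 0.0, 0.0, 1.0]]]
[ 0.42940164 -0.28907183  0.08      ]
[ 286    0   65  161 9646] [[286.0, 0.0], [350.0, 0.0], [350.0, 160.0], [286.0, 160.0]] [[0.6146, -0.2567], [0.6162, -0.3125], [0.4779, -0.3205], [0.4761, -0.2569]]
[ 596    3   44  128 2951] [[596.0, 3.0], [639.0, 3.0], [639.0, 130.0], [596.0, 130.0]] [[0.6184, -0.5253], [0.6189, -0.5617], [0.5136, -0.5947], [0.5127, -0.5544]]
[  180   256   129    97 11341] [[180.0, 352.0], [180.0, 256.0], [308.0, 256.0], [308.0, 352.0]] [[0.247, -0.1328], [0.3696, -0.143], [0.3734, -0.2809], [0.2508, -0.2835]]
[  327   256   128    90 10104] [[327.0, 256.0], [454.0, 256.0], [454.0, 345.0], [327.0, 345.0]] [[0.374, -0.3015], [0.3781, -0.4384], [0.2658, -0.4543], [0.2611, -0.3057]]
[    0   371   640    29 17269] [[0.0, 399.0], [0.0, 371.0], [639.0, 371.0], [639.0, 399.0]] [[0.1758, 0.0893], [0.2169, 0.0803], [0.2385, -0.6761], [0.198, -0.6876]]
```

View pics/w0.png

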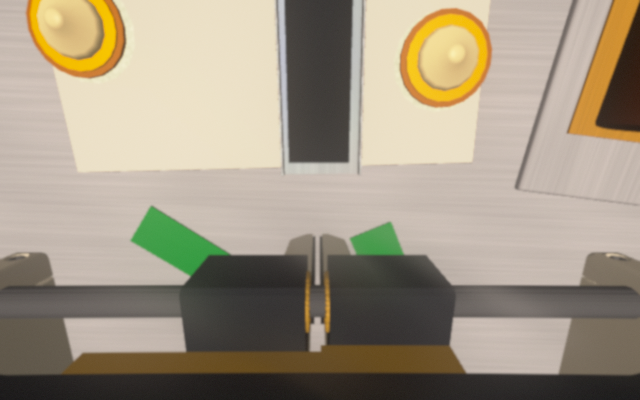

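The wrist view shows the black slate's near end at row ~162, columns 288–350. The tray's open edge is at row ~173, columns 284–360. The tartlets are at (75,25) and (446,57), and both green cards are on the counter.

Run:
```python
from h import *
W=cam("wrist"); g=cv2.cvtColor(cv2.imread('pics/w0.png'),cv2.COLOR_BGR2GRAY).astype(int)
for v in (20,80,140):
    r=g[v,270:375]; print(v,[int(270+i) for i in np.where(np.abs(np.diff(r))>12)[0]])
    idx=270+np.where(r<70)[0]; e=[at_z(W,(idx[0]-.5,v),.085),at_z(W,(idx[-1]+.5,v),.085)]; print((e[0]+e[1])[:2]/2, e[0][1]-e[1][1])
for u in (300,320,340): print(u,[(int(i+150),int(g[i+150,u]),int(g[i+151,u])) for i in np.where(np.abs(np.diff(g[150:190,u]))>8)[0]])
for uv in((320,162),): print("slate end",at_z(W,uv,.085))
print("edge",at_z(W,(284,173.5),.082),at_z(W,(360,173.5),.082))
```

```text
20 [275, 276, 278, 279, 282, 283, 284, 285, 350, 351, 352, 353, 360, 361, 362, 363, 364]
[ 0.59961296 -0.28716911] 0.055775374223462404
80 [277, 278, 279, 280, 281, 284, 285, 286, 287, 348, 349, 350, 351, 358, 359, 360, 361]
[ 0.55044956 -0.29042853] 0.05112070859488582
140 [279, 280, 281, 282, 283, 286, 287, 288, 289, 347, 348, 349, 350, 357, 359, 360, 361]
[ 0.4960876  -0.29500331] 0.04202284596504574
300 [(160, 77, 93), (161, 93, 134), (162, 134, 174), (163, 174, 196)]
320 [(160, 72, 89), (161, 89, 126), (162, 126, 166), (163, 166, 190)]
340 [(160, 74, 92), (161, 92, 130), (162, 130, 168), (163, 168, 191)]
slate end [ 0.47458258 -0.29172078  0.085     ]
edge [ 0.46162879 -0.25554028  0.082     ] [ 0.46367944 -0.33272719  0.082     ]
```

Request:
carry_out --increments '[[[1,0.25,0,0.1,0,0,0],[1,0.8,0,0.4,0,0,0],[1,1.4,0.02,0.8,0,0,0],[1,1.9,0.04,1.3,0,0,0],[1,2.25,0.05,1.8,0,0,0],[1,2.4,0.05,2.15,0,0,0],[1,2.4,0.05,2.3,0,0,0],[1,2.4,0.05,2.36,0,0,0],[1,2.4,0.05,2.36,0,0,0]]]'

```text
time: 2.25
eef_pos: [0.5592, -0.2886, 0.1011]
orientation: [0.0, 1.0, 0.014, -0.0]
wrist_force: [-0.4, -0.4, -0.4]
opening: 0.0004
grasp_force: 0.0
```

Request:
carry_out --increments '[[[1,0,0,0.12,0,0,0],[1,0,0,0.22,0,0,0],[1,0,0,0.28,0,0,0],[1,0,0,0.31,0,0,0],[1,0,0,0.33,0,0,0],[1,0,0,0.33,0,0,0]]]'

```text
time: 2.85
eef_pos: [0.56, -0.2877, 0.0854]
orientation: [0.0, 1.0, 0.015, 0.0]
wrist_force: [-2.6, 0.2, 5.4]
opening: 0.0004
grasp_force: 2.8
```

Request:
carry_out --increments '[[[1,0,0,0.03,0,0,0],[1,0,0,0.03,0,0,0]]]'

```text
time: 3.05
eef_pos: [0.5601, -0.2877, 0.0854]
orientation: [0.0, 1.0, 0.015, 0.0]
wrist_force: [-3.3, 1.9, 12.9]
opening: 0.0004
grasp_force: 6.1
```

Request:
carry_out --increments '[[[1,-0.03,0,0,0,0,0],[1,-0.1,0,0,0,0,0],[1,-0.2,0,0,0,0,0],[1,-0.3,0,0,0,0,0],[1,-0.4,0,0,0,0,0],[1,-0.5,0,0,0,0,0],[1,-0.5,0,0,0,0,0]]]'

```text
time: 3.75
eef_pos: [0.5379, -0.2895, 0.0854]
orientation: [0.001, 1.0, 0.015, 0.004]
wrist_force: [0.6, -0.1, 8.0]
opening: 0.0006
grasp_force: 4.0
```

```bash
cat > look.py <<'E'
from h import *
import sys
# slate end & tray edge in a wrist picture, along slate columns
f=sys.argv[1]; W=cam("wrist"); im=save("wrist",f); g=cv2.cvtColor(im,cv2.COLOR_RGB2GRAY).astype(int)
s=env.sense(); print(s["time"],s["eef_pos"],s["wrist_force"])
D=cam("side"); im=save("side","d"+f); cv2.imwrite('pics/c'+f,cv2.resize(im[90:190,290:420,::-1],None,fx=5,fy=5,interpolation=cv2.INTER_CUBIC))
E
python3 look.py w1.png; python3 -c "
import cv2,numpy as np
a=cv2.imread('pics/w1.png'); b=cv2.imread('pics/cw1.png')
cv2.imwrite('pics/v1.png',np.vstack([cv2.resize(a,(480,300)),cv2.resize(b,(390,300)).repeat(1,1) if 0 else cv2.copyMakeBorder(cv2.resize(b,(390,300)),0,0,0,90,0)]))"
```

```text
3.8 [ 0.537888   -0.28950234  0.08539086] [1.24753961 0.49230477 8.28481774]
```

View pics/v1.png

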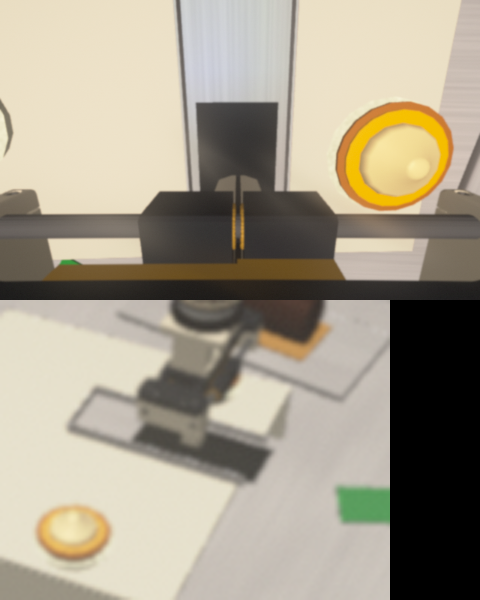

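The upper (wrist) panel shows the slate's far end at about row 136 of the full picture, columns ~262–369. In the lower (side) panel its near end has just reached the tray's open edge, so it follows the fingertip.

```bash
cat > far.py <<'E'
from h import *
s=env.sense(); W=cam("wrist"); g=cv2.cvtColor(eyes.grab_frame("wrist"),cv2.COLOR_RGB2GRAY).astype(float)
p=g[60:200,290:340].mean(1); i=int(np.argmin(np.diff(p))); v=60+i+.5
e=at_z(W,(318,v),.085); r=g[int(v)+12]; m=(p[i-5]+p[i+6])/2
c=[int(u) for u in range(230,400) if (r[u]<m)!=(r[u+1]<m)]
print("row",v,"far end",e.round(4),"cols",c,"centre x",e[0]-.075,"overhang mm",(.4626-(e[0]-.15))*1e3,"tcp",s["eef_pos"].round(4),s["wrist_force"].round(1),s["time"])
for u in c: print(at_z(W,(u+.5,int(v)+12),.085).round(4))
E
python3 far.py
```

```text
row 136.5 far end [ 0.6025 -0.2875  0.085 ] cols [245, 248, 261, 369, 383, 386] centre x 0.5274522837201407 overhang mm 10.147716279859331 tcp [ 0.5379 -0.2895  0.0854] [ 0.7 -0.3  7.6] 3.85
[ 0.5952 -0.248   0.085 ]
[ 0.5952 -0.2497  0.085 ]
[ 0.5954 -0.2568  0.085 ]
[ 0.5971 -0.316   0.085 ]
[ 0.5973 -0.3236  0.085 ]
[ 0.5974 -0.3253  0.085 ]
```

Request:
carry_out --increments '[[[1,-0.03,0,0.02,0,0,0],[1,-0.1,0,0.02,0,0,0],[1,-0.2,0,0.02,0,0,0],[1,-0.3,0,0.02,0,0,0],[1,-0.4,0,0.02,0,0,0],[1,-0.5,0,0.02,0,0,0],[1,-0.6,0,0.02,0,0,0],[1,-0.7,0,0.02,0,0,0],[1,-0.78,0,0.02,0,0,0],[1,-0.81,0,0.02,0,0,0],[1,-0.81,0,0.02,0,0,0]]]'

```text
time: 5.0
eef_pos: [0.4998, -0.2913, 0.0853]
orientation: [0.003, 1.0, 0.015, 0.006]
wrist_force: [2.1, 0.1, 11.7]
opening: 0.0005
grasp_force: 5.4
```

```bash
python3 far.py
```

```text
row 136.5 far end [ 0.5644 -0.2894  0.085 ] cols [244, 248, 261, 369, 382, 385] centre x 0.48936500989786696 overhang mm 48.234990102133054 tcp [ 0.4998 -0.2913  0.0853] [ 2.1  0.1 11.7] 5.0
[ 0.557  -0.2493  0.085 ]
[ 0.5571 -0.2515  0.085 ]
[ 0.5573 -0.2586  0.085 ]
[ 0.559  -0.3179  0.085 ]
[ 0.5592 -0.325   0.085 ]
[ 0.5593 -0.3266  0.085 ]
```

Overhang is about 48 mm, roughly a third. Now I lift off, retreat, open and prepare the pinch.

Request:
carry_out --increments '[[[1,0,0,-0.1,0,0,0],[1,0,0,-0.4,0,0,0],[1,0,0,-0.7,0,0,0],[0,-0.2,0,-0.8,0,0,0],[-1,-0.6,0,-0.8,0,0,0],[-1,-1.0,0,-0.8,0,0,0],[-1,-1.15,0,-0.8,0,0,0],[-1,-1.15,0,-0.8,0,0,0],[-1,-1.15,0,-0.8,0,0,0]]]'

```text
time: 5.95
eef_pos: [0.4377, -0.2912, 0.1216]
orientation: [-0.0, 1.0, 0.015, 0.0]
wrist_force: [0.6, 0.1, -0.2]
opening: 0.0437
grasp_force: 0.0
```

Run:
```python
from h import *
r=R.from_euler('z',.028).as_matrix()@np.diag([1,-1,-1.])
print(env.sense()["eef_pos"],rel([.4406,-.2915,.0795],r)); W=cam("wrist"); im=save("wrist","w2.png")
```

```text
[ 0.43774587 -0.29124713  0.12163808] [ 0.056  0.007  0.843 -0.    -0.006  0.014]
```

View pics/w2.png

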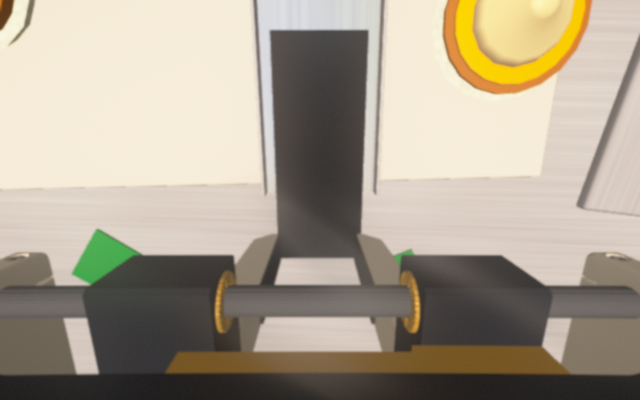

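The overhanging slate lies level: near end at row ~257, columns 278–361, with the tray edge at row ~192. It is centred between the still-opening fingers.

Request:
carry_out --increments '[[[-1,0,0,0,0,0,0],[-1,0,0,0,0,0,0],[-1,0.02,0,0,0,0,0],[-1,0.04,0,0,0,0,0],[-1,0.06,0,0,0,0,0],[-1,0.06,0,0.1,0,0,0],[-1,0.06,0,0.3,0,0,0],[-1,0.06,0,0.55,0,0,0],[-1,0.06,0,0.75,0,0,0],[-1,0.06,0,0.82,0,0,0],[-1,0.06,0,0.84,0,0,0],[-1,0.06,0,0.84,0,0,0]]]'

```text
time: 7.2
eef_pos: [0.4401, -0.2913, 0.0795]
orientation: [-0.0, 1.0, 0.015, -0.0]
wrist_force: [0.6, 0.6, -0.6]
opening: 0.093
grasp_force: 0.0
```

Run:
```python
from h import *
W=cam("wrist")
s=env.sense(); print(s["eef_pos"],s["opening"],rel([.4406,-.2915,.0795]))
for f in("w3.png",):
    g=cv2.cvtColor(save("wrist",f),cv2.COLOR_RGB2GRAY); print([(v,int(g[v,300:335].mean())) for v in range(130,290,6)])
```

```text
[ 0.44013486 -0.29129474  0.07952545] 0.09296051840829234 [0.009 0.004 0.001 0.    0.    0.   ]
[(130, 50), (136, 50), (142, 50), (148, 49), (154, 49), (160, 49), (166, 49), (172, 49), (178, 50), (184, 50), (190, 51), (196, 52), (202, 53), (208, 55), (214, 57), (220, 59), (226, 61), (232, 62), (238, 62), (244, 63), (250, 63), (256, 64), (262, 64), (268, 64), (274, 63), (280, 62), (286, 71)]
```

Request:
carry_out --increments '[[[1,0,0,0,0,0,0],[1,0,0,0,0,0,0],[1,0,0,0,0,0,0],[1,0,0,0,0,0,0],[1,0,0,0,0,0,0],[1,0,0,0,0,0,0],[1,0,0,0,0,0,0]]]' --force 35

```text
time: 7.95
eef_pos: [0.4402, -0.2913, 0.0798]
orientation: [0.0, 1.0, 0.015, 0.0]
wrist_force: [-0.1, -0.5, 1.1]
opening: 0.0586
grasp_force: 35.0
```

Request:
carry_out --increments '[[[1,0,0,-0.05,0,0,0],[1,0,0,-0.2,0,0,0],[1,0,0,-0.45,0,0,0],[1,0,0,-0.8,0,0,0],[1,0,0,-1.2,0,0,0],[1,0,0,-1.6,0,0,0],[1,0,0,-1.9,0,0,0],[1,0,0,-2.0,0,0,0],[1,0,0,-2.0,0,0,0]]]'

```text
time: 8.85
eef_pos: [0.4405, -0.2915, 0.1809]
orientation: [0.001, 1.0, 0.015, 0.001]
wrist_force: [0.3, -0.4, -0.9]
opening: 0.0589
grasp_force: 35.0
```

Run:
```python
from h import *
a=save("wrist","w4.png"); b=save("side","d4.png"); c=save("scene","s4.png")
o=np.zeros((600,800,3),np.uint8)
o[:300,:480]=cv2.resize(a,(480,300)); o[300:600,:400]=cv2.resize(b[60:180,290:450],(400,300)); o[300:600,400:800]=cv2.resize(c[110:260,130:330],(400,300))
cv2.imwrite('pics/v4.png',o[:,:,::-1])
s=env.sense(); print(s["opening"],s["grasp_force"],s["wrist_force"])
```

```text
0.05899408646383566 34.992472529411316 [0.05034946 0.04854546 0.30743525]
```

View pics/v4.png

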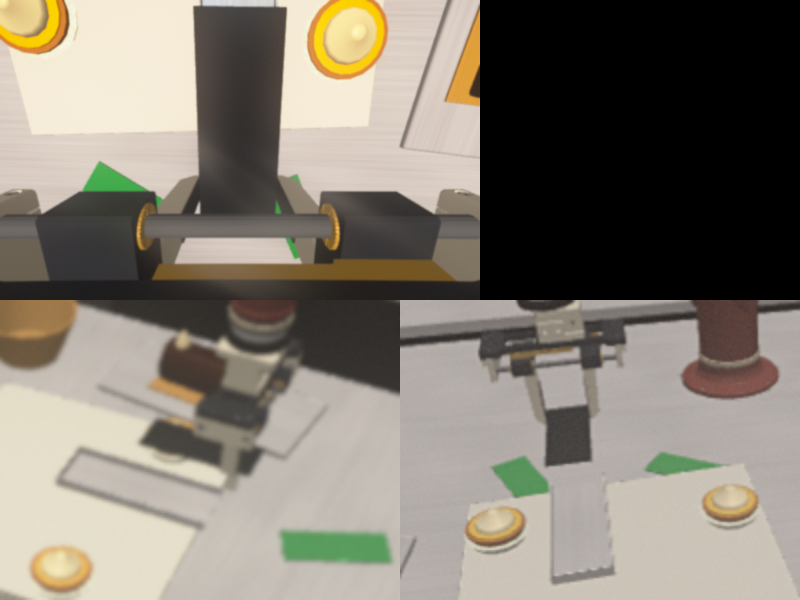

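The slate is lifted clear of the empty tray and held at its near end; in the wrist panel its far end is at row ~9. The tartlets have not moved. Next I check its pitch.

Run:
```python
from h import *
W=cam("wrist"); s=env.sense(); r=Rt(s["orientation"]); e=np.array(s["eef_pos"])
for tilt in(-.05,0,.05,.1):
    for x,y in((.124,.03),(.124,-.03)):
        p=e+r.apply([x,y,-.006+.124*np.sin(tilt)]); print(tilt,proj(W,p).round(1))
g=cv2.cvtColor(cv2.imread('pics/w4.png'),cv2.COLOR_BGR2GRAY); print(g[:30,320].tolist()); r=g[25,230:410]; i=np.where(r<80)[0]; print(230+i.min(),230+i.max())
q=R.from_euler('z',-.099).as_matrix()@np.diag([1,-1,-1.])
print(rel([.48,.24,.21],q),s["q"].round(2))
```

```text
-0.05 [385.    1.1]
-0.05 [251.2   1.3]
0 [382.1   6.5]
0 [254.    6.7]
0.05 [379.4  11.4]
0.05 [256.6  11.6]
0.1 [376.9  16. ]
0.1 [259.   16.1]
[213, 213, 214, 213, 213, 212, 212, 198, 159, 106, 73, 70, 69, 68, 67, 67, 68, 65, 68, 68, 67, 66, 66, 67, 67, 66, 65, 64, 65, 64]
263 379
[ 1.1250e+00 -1.0589e+01 -6.1100e-01 -7.0000e-03  1.1000e-02  9.2200e-01] [ 0.51  0.47  0.04  1.83 -0.03  0.84 -0.97]
```

Held level, with tilt about 0.02 rad. Carrying it across at z ≈ 0.21.

Request:
carry_out --increments '[[[1,0.0,-0.3,-0.1,0,0,0.0],[1,0.1,-1.0,-0.3,0,0,0.1],[1,0.2,-1.9,-0.5,0,0,0.2],[1,0.3,-2.8,-0.6,0,0,0.3],[1,0.4,-3.7,-0.6,0,0,0.4],[1,0.5,-4.6,-0.6,0,0,0.5],[1,0.6,-5.5,-0.6,0,0,0.6],[1,0.7,-6.4,-0.6,0,0,0.7],[1,0.8,-7.3,-0.6,0,0,0.8],[1,0.9,-8.2,-0.6,0,0,0.92],[1,0.9,-8.8,-0.6,0,0,0.92],[1,0.9,-9.1,-0.6,0,0,0.92]]]'

```text
time: 10.2
eef_pos: [0.4698, 0.1694, 0.2094]
orientation: [-0.001, 0.999, -0.046, -0.001]
wrist_force: [0.7, -0.3, -0.1]
opening: 0.0593
grasp_force: 35.0
```

Request:
carry_out --increments '[[[1,0.0,-0.3,0,0,0,0],[1,0.0,-0.8,0,0,0,0],[1,0,-1.3,0,0,0,0],[1,0,-1.55,0,0,0,0],[1,0,-1.6,0,0,0,0],[1,0,-1.6,0,0,0,0]]]'

```text
time: 10.8
eef_pos: [0.4796, 0.2432, 0.2095]
orientation: [0.001, 0.999, -0.05, -0.0]
wrist_force: [-0.0, -0.6, -0.8]
opening: 0.0589
grasp_force: 35.0
```

Run:
```python
from h import *
s=env.sense(); print(s["time"],s["eef_pos"],s["opening"],s["grasp_force"])
W=cam("wrist"); np.savez('w5.npz',K=W[0],k=W[1],T=W[2]); save("wrist","w5.png")
```

```text
10.8 [0.47955258 0.24316627 0.20947636] 0.05889223310661597 34.9925297498703
```

View pics/w5.png

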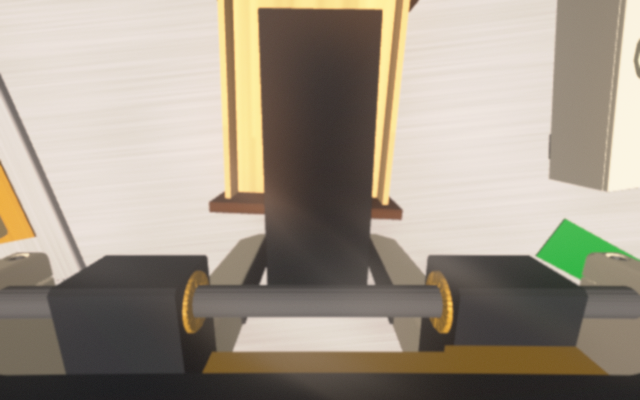

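The slate in the gripper is above the open drawer. The drawer front's band runs from (210,208) to (402,214), and the side walls are at columns ~225 and ~392. The fit is refined with these.

Run:
```python
from h import *
z=np.load('w5.npz'); W=(z['K'],float(z['k']),z['T'])
im=cv2.imread('pics/w5.png')
for u in(235,250,385): print(u,[(v,im[v,u].tolist()) for v in range(184,224,2)])
for nm,l in dict(outL=(-.012,.105,.069),outR=(-.012,-.105,.069),inL=(0,.105,.069),inR=(0,-.105,.069),fL=(0,.085,.015),fR=(0,-.085,.015),wallL=(.1,.085,.05),wallR=(.1,-.085,.05),wfL=(.1,.085,.015),wfR=(.1,-.085,.015)).items():
    p=R.from_euler('z',-.0988).apply(l)+[.4816,.2554,0]; print(nm,proj(W,p).round(1))
for v in(60,120,160): 
    g=im[v,190:440].astype(int).sum(1); print(v,[(190+i,int(d)) for i,d in enumerate(np.diff(g)) if abs(d)>55])
```

```text
235 [(184, [94, 124, 157]), (186, [94, 123, 156]), (188, [95, 123, 155]), (190, [95, 122, 154]), (192, [91, 119, 149]), (194, [84, 106, 134]), (196, [76, 90, 116]), (198, [76, 89, 114]), (200, [72, 87, 112]), (202, [72, 89, 121]), (204, [74, 96, 136]), (206, [74, 97, 139]), (208, [75, 99, 142]), (210, [73, 97, 139]), (212, [105, 124, 159]), (214, [193, 205, 222]), (216, [211, 220, 231]), (218, [213, 222, 232]), (220, [211, 221, 231]), (222, [209, 219, 229])]
250 [(184, [155, 226, 250]), (186, [152, 224, 250]), (188, [154, 225, 250]), (190, [149, 220, 247]), (192, [113, 161, 203]), (194, [77, 96, 126]), (196, [78, 93, 122]), (198, [77, 93, 121]), (200, [75, 91, 118]), (202, [76, 93, 122]), (204, [76, 98, 136]), (206, [77, 101, 142]), (208, [77, 101, 144]), (210, [76, 100, 141]), (212, [85, 106, 143]), (214, [167, 180, 201]), (216, [208, 219, 229]), (218, [210, 221, 230]), (220, [206, 218, 227]), (222, [206, 217, 227])]
385 [(184, [143, 217, 246]), (186, [145, 220, 247]), (188, [146, 220, 248]), (190, [149, 223, 249]), (192, [151, 224, 249]), (194, [152, 226, 250]), (196, [153, 226, 25
[... 316 characters left out ...]
 205.9]
outR [405.  205.4]
inL [205.2 194.8]
inR [405.8 194.3]
fL [237.6 185.1]
fR [376.7 184.7]
wallL [221.9  95.2]
wallR [388.2  94.8]
wfL [231.3  98.3]
wfR [381.  98.]
60 [(225, -114), (226, -96), (233, 124), (234, 130), (258, -107), (259, -165), (260, -92), (378, 137), (379, 153), (380, 74), (389, -115), (390, -87), (395, 71), (396, 88)]
120 [(227, -94), (228, -104), (234, 56), (235, 118), (236, 96), (260, -93), (261, -168), (262, -107), (374, 107), (375, 181), (376, 106), (383, -100), (384, -88), (389, 85), (390, 85)]
160 [(228, -73), (229, -103), (236, 108), (237, 95), (261, -72), (262, -150), (263, -118), (372, 127), (373, 176), (374, 87), (379, -84), (380, -97), (385, 75), (386, 78)]
```

Run:
```python
from h import *
from scipy.optimize import least_squares
z=np.load('w5.npz'); W=(z['K'],float(z['k']),z['T'])
Z=lambda p,l:R.from_euler('z',p[2]).apply(l)+[p[0],p[1],0]
def hor(p,x,zz,u,v): # row of line y-varying at column u
    q=np.array([proj(W,Z(p,(x,y,zz))) for y in(.1,.05,0,-.05,-.1)]); return np.interp(u,q[:,0],q[:,1])-v
def ver(p,y,zz,u,v):
    q=np.array([proj(W,Z(p,(x,y,zz))) for x in(.16,.12,.08,.04,0)]); return np.interp(v,q[:,1],q[:,0])-u
f=lambda p:[hor(p,-.012,.069,235,212.5),hor(p,-.012,.069,250,213.2),hor(p,-.012,.069,385,218.8),hor(p,0,.069,235,202.5),hor(p,0,.069,250,203),hor(p,0,.069,385,209.5),hor(p,0,.015,250,192.2),hor(p,0,.015,378,200),
 ver(p,.085,.015,236.5,160),ver(p,.085,.015,235.5,120),ver(p,-.085,.015,379.8,160),ver(p,-.085,.015,383.8,120),ver(p,.085,.05,229,160),ver(p,-.085,.05,386,160),ver(p,-.085,.05,390,120),ver(p,.085,.05,228,120)]
r=least_squares(f,[.48,.2554,-.0988]); print(r.x.round(4),np.round(r.fun,1))
p=r.x
for c in(.088,.093): 
    t=Z(p,(c-.0493,0,.022)); print("tcp target",t,rel(t,R.from_euler('z',p[2]).as_matrix()@np.diag([1,-1,-1.])))
print("handle",Z(p,(-.03,0,.04)))
s=env.sense(); print("slate cols/yaw",R.from_matrix(Rt(s["orientation"]).as_matrix()).as_euler('xyz'))
d4=cam("side"); print(R.from_euler('z',-p[2]).apply(at_z(d4,(257,212),.072)-[p[0],p[1],0]),R.from_euler('z',-p[2]).apply(at_z(cam("scene"),(376,226),.072)-[p[0],p[1],0]))
```

```text
[ 0.4698  0.2574 -0.1527] [ 0.6  0.6  1.6 -0.4 -0.1  0.1 -0.6 -2.   0.4  0.7 -0.6 -0.4 -0.5  0.2
  0.6 -0.5]
tcp target [0.50804534 0.25149944 0.022     ] [ 5.480e-01 -2.400e-01  3.751e+00  1.200e-02  1.000e-03  3.700e-01]
tcp target [0.51298718 0.25073904 0.022     ] [ 6.480e-01 -2.350e-01  3.751e+00  1.200e-02  1.000e-03  3.700e-01]
handle [0.44014444 0.26194731 0.04      ]
slate cols/yaw [ 3.13998198e+00  2.38723597e-04 -1.01047561e-01]
[ 0.19985352 -0.09598292  0.072     ] [ 0.21135619 -0.1037171   0.072     ]
```

The drawer is refined to floor line (0.470, 0.257), yaw −0.153 and opening about 0.20. Now I align and descend.

Request:
carry_out --increments '[[[1,0.15,-0.05,0,0,0,0.1],[1,0.45,-0.15,0.1,0,0,0.25],[1,0.7,-0.22,0.4,0,0,0.37],[1,0.75,-0.23,0.9,0,0,0.37],[1,0.75,-0.23,1.5,0,0,0.37],[1,0.75,-0.23,2.1,0,0,0.37],[1,0.75,-0.23,2.6,0,0,0.37],[1,0.75,-0.23,3.0,0,0,0.37],[1,0.75,-0.23,3.3,0,0,0.37],[1,0.75,-0.23,3.5,0,0,0.37],[1,0.75,-0.23,3.6,0,0,0.37],[1,0.75,-0.23,3.6,0,0,0.37]]]'

```text
time: 12.05
eef_pos: [0.5182, 0.2517, 0.0294]
orientation: [0.0, 0.997, -0.076, -0.0]
wrist_force: [0.2, 0.2, -0.1]
opening: 0.0589
grasp_force: 35.0
```

Run:
```python
from h import *
s=env.sense(); print(s["wrist_force"],rel([.5179,.2500,.0165],R.from_euler('z',-.1527).as_matrix()@np.diag([1,-1,-1.])))
```

```text
[ 0.21018997  0.18917972 -0.12493705] [-0.     0.035  0.258  0.003  0.001  0.01 ]
```

Request:
carry_out --increments '[[[1,0,0.03,0.1,0,0,0],[1,0,0.03,0.17,0,0,0],[1,0,0.03,0.21,0,0,0],[1,0,0.03,0.23,0,0,0],[1,0,0.03,0.25,0,0,0],[1,0,0.03,0.25,0,0,0]]]'

```text
time: 12.65
eef_pos: [0.5177, 0.2509, 0.0172]
orientation: [-0.0, 0.997, -0.075, 0.0]
wrist_force: [-0.3, 0.6, -1.0]
opening: 0.0591
grasp_force: 35.0
```

Request:
carry_out --increments '[[[1,0,0,0.02,0,0,0],[1,0,0,0.035,0,0,0],[1,0,0,0.035,0,0,0]]]'

```text
time: 12.95
eef_pos: [0.5177, 0.2508, 0.0154]
orientation: [-0.0, 0.997, -0.075, 0.0]
wrist_force: [0.3, -0.2, -0.8]
opening: 0.0591
grasp_force: 35.0
```

Request:
carry_out --increments '[[[-0.3,0,0,0,0,0,0],[-0.4,0,0,0,0,0,0],[-0.7,0,0,0,0,0,0],[-0.7,0,0,0,0,0,0],[-0.7,0,0,-0.1,0,0,0],[-0.7,0,0,-0.4,0,0,0],[-0.7,0,0,-0.9,0,0,0],[-0.7,0,0,-1.5,0,0,0],[-0.7,0,0,-2.1,0,0,0],[-0.7,0,0,-2.5,0,0,0],[-0.7,0,0,-2.7,0,0,0],[-0.7,0,0,-2.7,0,0,0]]]' --force 20

```text
time: 14.15
eef_pos: [0.5185, 0.2511, 0.1519]
orientation: [-0.001, 0.997, -0.075, 0.001]
wrist_force: [-0.4, 0.4, 0.3]
opening: 0.0789
grasp_force: 0.0
```

Run:
```python
from h import *
s=env.sense(); W=cam("wrist"); a=save("wrist","w6.png"); b=save("side","d6.png")
o=np.zeros((600,640,3),np.uint8); o[:300,:480]=cv2.resize(a,(480,300)); o[300:,:450]=cv2.resize(b[190:310,180:360],(450,300))
cv2.imwrite('pics/v6.png',o[:,:,::-1])
print(s["eef_pos"],rel([.40,.2682,.0],R.from_euler('z',-.1527).as_matrix()@np.diag([1,-1,-1.])))
```

```text
[0.51846756 0.25111658 0.15191536] [-2.364 -0.003  2.996  0.006  0.009  0.016]
```

View pics/v6.png

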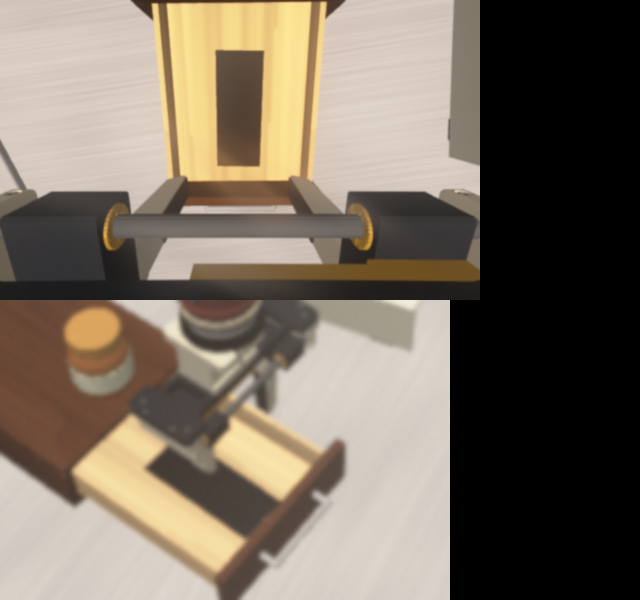

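The slate lies flat on the drawer floor (wrist panel (240,108), edges parallel to the sides), clear of front and carcass. The handle is visible at panel (240,208). Closing the fingers and going in front of the handle.

Request:
carry_out --increments '[[[1,-0.2,0,-0.1,0,0,0],[1,-0.6,0,-0.1,0,0,0],[1,-1.1,0,-0.1,0,0,0],[1,-1.6,0,-0.1,0,0,0],[1,-2.0,0,0,0,0,0],[1,-2.25,0,0,0,0,0],[1,-2.3,0,0.1,0,0,0],[1,-2.3,0,0.5,0,0,0],[1,-2.3,0,1.1,0,0,0],[1,-2.3,0,1.7,0,0,0],[1,-2.3,0,2.2,0,0,0],[1,-2.3,0,2.4,0,0,0]]]'

```text
time: 15.45
eef_pos: [0.4037, 0.2669, 0.0281]
orientation: [0.001, 0.997, -0.076, -0.001]
wrist_force: [-0.4, 0.6, -0.2]
opening: 0.0005
grasp_force: 0.0
```

Run:
```python
from h import *
s=env.sense(); print(s["eef_pos"],s["opening"],s["wrist_force"])
y=-.1527; c=np.array([.4698,.2574]); u=np.array([np.cos(y),np.sin(y)])
print("tcp in drawer frame",R.from_euler('z',-y).apply(s["eef_pos"]-np.r_[c,0]))
```

```text
[0.40371226 0.26688662 0.02805175] 0.0005148397103058627 [-0.40600782  0.55289463 -0.15209785]
tcp in drawer frame [-0.06676173 -0.00067619  0.02805175]
```

Request:
carry_out --increments '[[[1,0.2,0,0,0,0,0],[1,0.4,0,0,0,0,0],[1,0.5,0,0,0,0,0],[1,0.6,0,0,0,0,0],[1,0.8,0,0,0,0,0],[1,1.0,0,0,0,0,0],[1,1.3,0,0,0,0,0],[1,1.6,0,0,0,0,0],[1,1.9,0,0,0,0,0],[1,2.2,0,0,0,0,0],[1,2.4,0,0,0,0,0],[1,2.5,0,0,0,0,0]]]'

```text
time: 16.65
eef_pos: [0.5293, 0.2486, 0.0306]
orientation: [-0.0, 0.997, -0.076, 0.001]
wrist_force: [-0.8, 0.4, 1.6]
opening: 0.0005
grasp_force: 0.8
```

Run:
```python
from h import *
s=env.sense(); print(s["eef_pos"],s["wrist_force"])
W=cam("wrist"); a=save("wrist","w7.png"); b=save("side","d7.png")
o=np.zeros((600,640,3),np.uint8); o[:300,:480]=cv2.resize(a,(480,300)); o[300:,:450]=cv2.resize(b[180:300,160:340],(450,300))
cv2.imwrite('pics/v7.png',o[:,:,::-1])
```

```text
[0.52926671 0.24860925 0.03058791] [-0.78972328  0.40505332  1.63291937]
```

View pics/v7.png

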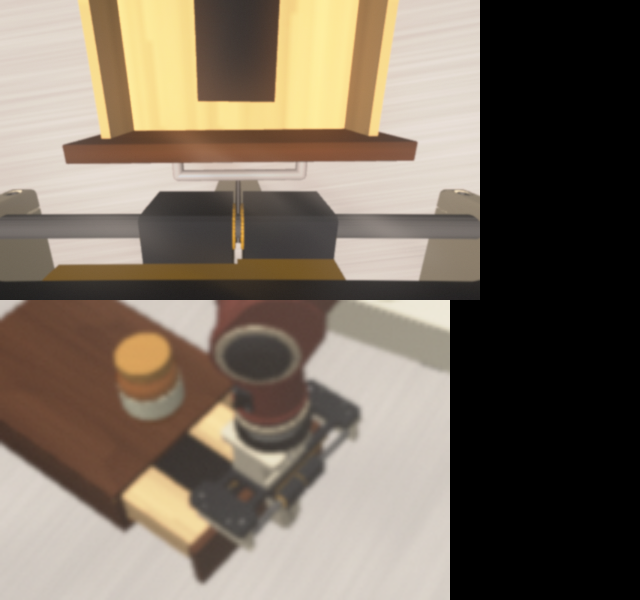

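The fingers bear on the handle bar at panel (240,178), the drawer is about half shut and the slate lies undisturbed inside. Continuing.

Request:
carry_out --increments '[[[1,0.1,0,0,0,0,0],[1,0.25,0,0,0,0,0],[1,0.45,0,0,0,0,0],[1,0.65,0,0,0,0,0],[1,0.85,0,0,0,0,0],[1,1.05,0,0,0,0,0],[1,1.25,0,0,0,0,0],[1,1.4,0,0,0,0,0],[1,1.5,0,0,0,0,0],[1,1.55,0,0,0,0,0],[1,1.6,0,0,0,0,0]]]'

```text
time: 17.85
eef_pos: [0.6065, 0.2373, 0.0304]
orientation: [0.0, 0.997, -0.075, -0.0]
wrist_force: [-2.5, 0.4, -0.7]
opening: 0.0003
grasp_force: 0.8
```

Request:
carry_out --increments '[[[1,0.05,0,0,0,0,0],[1,0.1,0,0,0,0,0],[1,0.15,0,0,0,0,0],[1,0.2,0,0,0,0,0],[1,0.23,0,0,0,0,0],[1,0.26,0,0,0,0,0]]]'

```text
time: 18.45
eef_pos: [0.6197, 0.2354, 0.0304]
orientation: [-0.0, 0.997, -0.075, -0.0]
wrist_force: [-1.7, 1.1, -0.7]
opening: 0.0007
grasp_force: 0.8
```

Request:
carry_out --increments '[[[1,0.04,0,0,0,0,0],[1,0.08,0,0,0,0,0],[1,0.12,0,0,0,0,0],[1,0.15,0,0,0,0,0],[1,0.15,0,0,0,0,0]]]'

```text
time: 18.95
eef_pos: [0.6275, 0.2341, 0.0305]
orientation: [-0.0, 0.997, -0.075, 0.0]
wrist_force: [-1.1, 0.8, -0.1]
opening: 0.0006
grasp_force: 0.4
```

Request:
carry_out --increments '[[[1,0.04,0,0,0,0,0],[1,0.08,0,0,0,0,0],[1,0.12,0,0,0,0,0],[1,0.15,0,0,0,0,0],[1,0.15,0,0,0,0,0]]]'

```text
time: 19.45
eef_pos: [0.6328, 0.2333, 0.0305]
orientation: [0.0, 0.997, -0.075, -0.002]
wrist_force: [-4.7, 0.6, 2.5]
opening: 0.0005
grasp_force: 2.4
```

Now it is stopping: 5.4 mm moved for 7.5 mm commanded. A little more to confirm the end stop.

Request:
carry_out --increments '[[[1,0.04,0,0,0,0,0],[1,0.06,0,0,0,0,0],[1,0.06,0,0,0,0,0]]]'

```text
time: 19.75
eef_pos: [0.6328, 0.2333, 0.0305]
orientation: [0.001, 0.997, -0.075, -0.005]
wrist_force: [-8.8, 0.2, 7.2]
opening: 0.0006
grasp_force: 4.8
```

Firm stop: the position is unchanged and the force is rising. Backing straight off, then up.

Request:
carry_out --increments '[[[1,-0.1,0,0,0,0,0],[1,-0.3,0,0,0,0,0],[1,-0.7,0,0,0,0,0],[1,-1.2,0,0,0,0,0],[1,-1.7,0,-0.2,0,0,0],[1,-2.1,0,-0.7,0,0,0],[1,-2.4,0,-1.4,0,0,0],[1,-2.5,0,-2.2,0,0,0],[1,-2.5,0,-2.9,0,0,0],[1,-2.5,0,-3.3,0,0,0],[1,-2.5,0,-3.5,0,0,0],[1,-2.5,0,-3.5,0,0,0]]]'

```text
time: 20.95
eef_pos: [0.5149, 0.2513, 0.2067]
orientation: [-0.001, 0.997, -0.075, 0.002]
wrist_force: [0.3, 0.4, -0.3]
opening: 0.0005
grasp_force: 0.0
```

Run:
```python
from h import *
a=save("scene","s8.png"); b=save("side","d8.png")
o=np.zeros((600,640,3),np.uint8); o[:300,:]=cv2.resize(a[130:330,100:527],(640,300)); o[300:]=cv2.resize(b[60:285,120:600],(640,300))
cv2.imwrite('pics/v8.png',o[:,:,::-1])
```

```text
(no output)
```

View pics/v8.png

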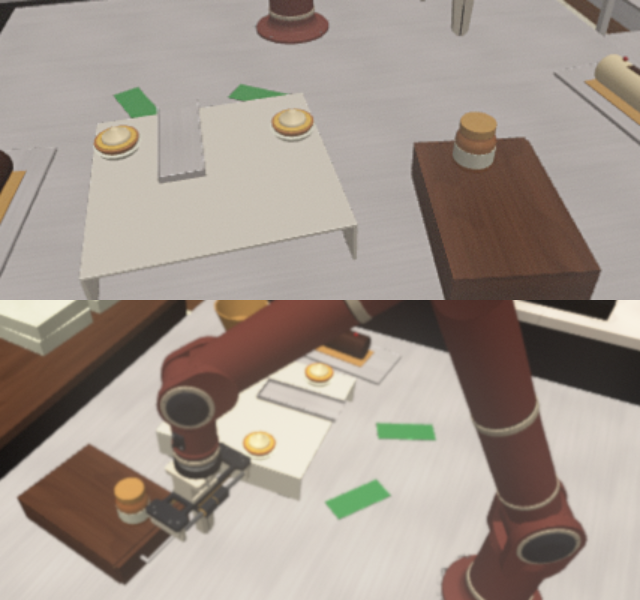

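The drawer is shut flush with the carcass, the tray is empty, the jar and tartlets are in place, and the arm is clear. Handing in.

```bash
python3 -c "
from bench import env
print(env.job_done())"
```

```text
the job is handed in; nothing more can be done
None
```

The black slate lies flat in the label drawer, which is pushed fully shut; the tartlets and jar stand where they were, and I handed the job in at about 21 s, with no verdict returned.

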